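# Lock an indexing banding wheel

### The job

The potter is about to divide the bowl into panels, so lock the banding wheel: pull up the sprung winged index knob, turn it a sixth of a turn clockwise (seen from above) out of its parking notch to the working slot and let it down, then turn the wheel head, for which its two bat pins give a hold, slowly either way until the index pin snaps fully down into a notch of the index plate. Stop as soon as it catches, so that the thin index pin is not strained, and let go; leave the soft clay bowl untouched in the middle of the wheel and everything else on the table where it is.

Things in the scene. Friction and masses are not known exactly. Their poses are not given: they have to be found in the camera images.
- knob_grip (a point): Middle (half-way up) of the black winged knob of the index plunger, which stands upright on a bracket beside the wheel. A bar 46 mm long (x axis), 18 mm thick (y axis: flat faces to pinch), 28 mm high (z up). This point is 160 mm above the table when parked, 155 when the index pin rides on the plate, 149 when it is down in a notch
- knob_turn (a joint): Turn of the knob, rad, growing counter-clockwise seen from above: 1.05 parked (its cross key sits in a 3 mm deep notch of the sleeve's castellated top), 0 working slot (deep). Stops at -0.05 and 1.10. It turns only while pulled up clear of the notches; the slot lets the key drop within about 0.07 of 0
- knob_lift (a joint): How far plunger and knob are pulled up, m: 0 index pin fully down in a plate notch, 0.006 pin riding on the plate between notches, 0.011 parked, above 0.014 key clear so that the knob turns, 0.018 upper stop. A spring pulls it down: about 5 N at 0, 10 N at 0.014. Let go in the working slot, it snaps down by itself
- sleeve_top (a point): Middle of the top of the plunger's steel sleeve, on the knob's axis, 133 mm above the table; sleeve 27 mm wide. Fingertips that pinch the knob must stay above it. Nothing within 60 mm is higher than 133 mm but the knob (and the bowl's rim, about 87 mm away)
- index_pin: Steel index pin, 10 mm thick, pointing down from the plunger, 155 mm from the wheel's axis; it snaps 6 mm deep into a notch of the index plate. It must never bear more than 25 N (the spring alone presses it on the plate with about 7 N; 30 N of push at a bat pin overloads it)
- wheel_axis (a point): On the wheel's upright axis, at the top of the wheel head, 100 mm above the table. Head: round aluminium plate 276 mm across, turns endlessly either way. Under it is clamped a steel index plate, 336 mm across, six 13 mm wide notches in its rim, 60 deg apart, at no known angle to the bat pins: a notch comes under the index pin within 60 deg either way, felt as a sudden stop; before that turning takes 3 to 8 N at a bat pin
- pin_a (a point): Middle (8 mm above the head) of one bat pin: an upright steel pin 10 mm thick and 16 mm high on the wheel head, 127 mm from the axis, turning with the head. Its foot is at 100 mm, its top at 116 mm above the table
- pin_b (a point): Middle of the other bat pin, the same, opposite the first across the axis
- bowl_rim (a point): Centre of the rim of the soft, freshly thrown clay bowl that stands in the middle of the wheel head: 136 mm across the rim, 56 mm high, rim 156 mm above the table. It just rides along with the head
- jar_a: Glaze jar 56 mm wide, 68 mm high, origin under its centre; leave alone
- jar_b: Another such jar; leave alone
- cup: Clay mug 76 mm wide, 82 mm high; leave alone
- brush: Brush 190 mm long, lying near the wheel on the robot's side; leave alone
- rib: Flat wooden potter's rib, 95 x 52 x 6 mm, near the wheel on the robot's side; leave alone
- stamp_plate: Brown texture plate 150 x 100 x 10 mm; leave alone
- pinch_pot: Small clay pot 68 mm wide, 45 mm high; leave alone
- roller: Wooden hand roller 150 mm long, 44 mm thick, lying; leave alone

How it is judged:
By the outcome, as a careful person would: the job done as asked, in the order asked, and still so for the second after the job is handed in, with the robot touching nothing.
It also fails if it takes over 59 s, if anything falls off the work surface, if the arm or the gripper's body presses on something with over 40 N, if the wrist force passes 120 N, or if a joint passes its speed limit or range.

### The arm

A 6-joint arm with a two-finger parallel gripper is mounted at the origin on the work surface. World frame = base frame: x ahead of the robot, y to its left, z up, the work surface at z = 0. Lengths are in m, angles in rad, forces in N, time in s.
With the tool pointing down it reaches from about 0.25 to 0.85 m from the base axis. Payload 12.5 kg.
Tool frame: the origin (TCP) lies at the very end of the fingers, on their centre line; the grasp point (between the pads) lies 19 mm behind it; x points along the fingers, y is the direction in which the jaws open and shut, and the axes are right-handed (so a half turn about x gives the same grasp; the last joint's range is limited). The gripper opens to 93 mm and grips with 3 to 60 N. Pads are 15 mm wide; open, the fingers measure 128 mm over their backs; the gripper's body (75 mm by 188 mm) begins 65 mm behind the grasp point.
Start: joints at [1.174, 0.351, 1.652, -0, 1.139, -0.085], TCP at [0.169, 0.523, 0.219] pointing down, gripper open.
Joint ranges: [-2.75, 2.75], [-0.79, 2.1], [0.01, 2.65], [-1.57, 4.71], [0.07, 3.14], [-2.87, 2.87]. Speed limits (rad/s): [2.22, 2.22, 2.79, 3.14, 3.14, 3.14].

### API

Orientations are given as a unit quaternion [w, x, y, z].
In Python, from cell import env, eyes gives the robot as it stands.
- The arm moves only by the tool send_rows, never from a script. Its argument "series" is a list of rows, each a list of 6 numbers: the shift along the tool's x, y, z in mm, then the turn, a rotation vector about the tool's x, y, z in rad. In form: [[tx, ty, tz, ax, ay, az], ...]. A call has 1 to 10 rows; each row shifts and turns the pose as measured when the row begins, along the tool's axes as they then stand; what a row does not reach is not made up. A row lasts 1/12 s, in which the tool goes at most 41.7 mm and 7.16 degrees, less where a joint would pass 70% of its speed; a pose out of reach is approached as far as the arm can. A call with a gripper value outside its range is refused whole. "hand" is the opening, from -1 (shut) to 1 (fully open), set as the call begins (left out, the last holds). The fingers move at their own pace and stop on an object; "grip_force" is the grip in N (left out, the last holds). Time passes only in rows, so rows that do not move let the fingers close. It gives the time, the measured TCP pose, the force and the opening at its end, in the units of the state.
- env.sense(): the state, without advancing time (a new reading comes with each control period).
- eyes.read_camera(name): name is "scene" or "side" or "wrist"; returns (picture, depth): 400x640x3 uint8, red, green, blue; 400x640 float32, m along the optical axis (not along the pixel's ray), 0 where there is no reading.
- eyes.calibration(name): a dict with "fx", "fy", "cx", "cy" (pixels), "dist" ([k1, k2, p1, p2, k3] as OpenCV has them; the pictures are not rectified), "position" and "orientation" of the camera in the world. Camera axes: x right, y down, z forward; pixel columns grow to the right and rows downward; lengths in m; the calibration is good to about 2 mm. A picture is of the moment at which its call begins: read the wrist's pose just before it. calibration takes no time and is no camera call; for the wrist camera it gives the pose at the moment of the call.
- env.sign_off(): hands the job in, once; it reports no verdict.
The state is a dict: "t": time; "joints": joint angles; "dq": joint speeds; "joint_efforts": joint torques, N m; "position": TCP position; "tcp_rot": TCP orientation; "contact_force": force on the tool from outside, world axes, zero at the start; "wrist_torque": the same for the moment, N m; "opening": finger opening in m.
Only numpy, scipy, OpenCV 4.12 (cv2) and the standard library are available. Lean on these libraries where they do the work, as an engineer would, in place of code of your own. Each camera call takes 0.05 s, during which the arm holds its last target.

## Working session

There is one attempt and no reset: what is moved stays moved. The work goes in short steps, Python scripts to look and compute and a tool call to move; the robot and the scene stay as the last step left them, time stands still between calls to the robot, and variables do not carry over. Pictures are saved under pics/ and viewed, and the job is handed in when it is done.

Besides the shell and the picture viewer there is one more tool, called as name([rows], argument=value, ...), one row to a line, values as JSON. send_rows: Moves the arm, as the interface text tells. Its arguments: {"type":"object","properties":{"series":{"type":"array"},"hand":{"type":"number"},"grip_force":{"type":"number"}},"required":["series"]}

```bash
ls; mkdir -p pics; python3 - <<'E'
from cell import env, eyes
import cv2,numpy as np
s=env.sense(); print({k:(np.round(v,3).tolist()) for k,v in s.items()})
for n in ["scene","side"]:
    p,d=eyes.read_camera(n); cv2.imwrite(f"pics/{n}0.png",p[:,:,::-1]); np.save(f"{n}0d.npy",d)
    print(n,eyes.calibration(n))
E
```

```text
pics
{'t': 0.0, 'joints': [1.174, 0.351, 1.652, -0.0, 1.139, -0.085], 'dq': [-0.0, -0.001, -0.0, -0.001, -0.0, -0.0], 'joint_efforts': [0.0, -49.731, -28.527, 0.07, 0.025, -0.0], 'position': [0.169, 0.523, 0.218], 'tcp_rot': [0.698, 0.109, 0.699, -0.11], 'contact_force': [-0.289, -0.575, -0.168], 'wrist_torque': [-0.015, -0.011, 0.027], 'opening': 0.093}
scene {'fx': 376.9062315496737, 'fy': 376.9062315496737, 'cx': 326.86223390695505, 'cy': 198.121191880871, 'dist': array([-0.07347235,  0.        ,  0.        ,  0.        ,  0.        ]), 'position': array([ 0.92868706, -0.32568117,  0.93988045]), 'orientation': array([-0.2458217 ,  0.85908532,  0.43306758, -0.1183071 ])}
side {'fx': 424.7986661352922, 'fy': 424.7986661352922, 'cx': 323.893345723408, 'cy': 198.62934763914893, 'dist': array([-0.04634936,  0.        ,  0.        ,  0.        ,  0.        ]), 'position': array([0.43770348, 1.11182425, 0.98618929]), 'orientation': array([ 0.0130054 , -0.0308603 ,  0.89803292, -0.43865177])}
```

View pics/scene0.png

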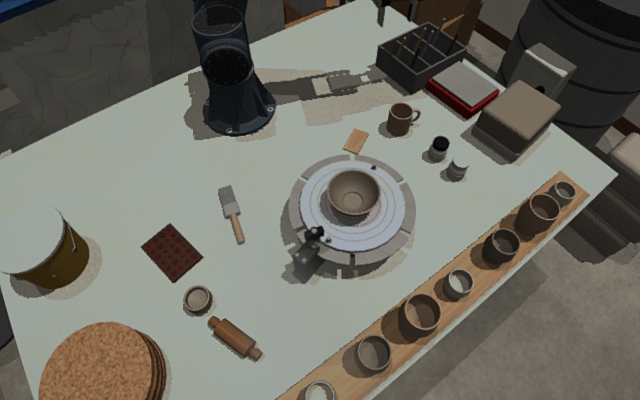

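View pics/side0.png

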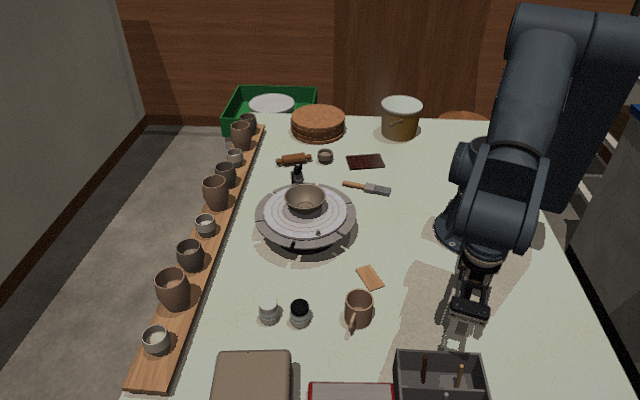

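The scene shows the wheel around (352,205), the black knob at about (314,233), and one bat pin at about (373,167). The other pin is at about (327,239), close to the knob. I'll enlarge both views.

```bash
cat > h.py <<'E'
from cell import env, eyes
import cv2,numpy as np
from scipy.spatial.transform import Rotation as R
def RR(q): return R.from_quat([q[1],q[2],q[3],q[0]])
def atz(c,u,v,z):
    K=np.array([[c['fx'],0,c['cx']],[0,c['fy'],c['cy']],[0,0,1]])
    n=cv2.undistortPoints(np.array([[[u,v]]],float),K,np.array(c['dist']))[0,0]
    r=RR(c['orientation']).apply([n[0],n[1],1]); p=c['position']
    return p+r*(z-p[2])/r[2]
def proj(c,P):
    K=np.array([[c['fx'],0,c['cx']],[0,c['fy'],c['cy']],[0,0,1]])
    q=RR(c['orientation']).inv().apply(np.atleast_2d(P)-c['position'])
    return cv2.projectPoints(q,np.zeros(3),np.zeros(3),K,np.array(c['dist']))[0][:,0]
E
python3 - <<'E'
import cv2
a=cv2.imread("pics/scene0.png")[145:285,270:430]; cv2.imwrite("pics/sc_c.png",cv2.resize(a,None,fx=4.2,fy=4.2,interpolation=cv2.INTER_CUBIC)[:600,:800])
a=cv2.imread("pics/side0.png")[150:260,240:370]; cv2.imwrite("pics/si_c.png",cv2.resize(a,None,fx=5,fy=5,interpolation=cv2.INTER_CUBIC))
E
```

```text
(no output)
```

View pics/sc_c.png

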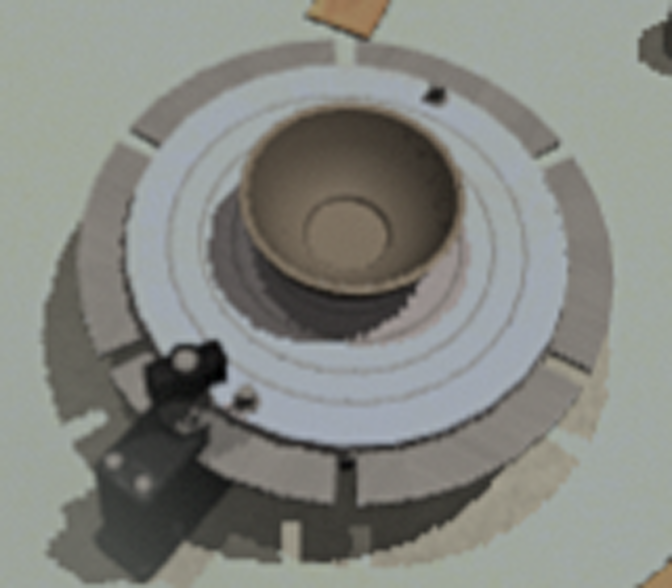

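View pics/si_c.png

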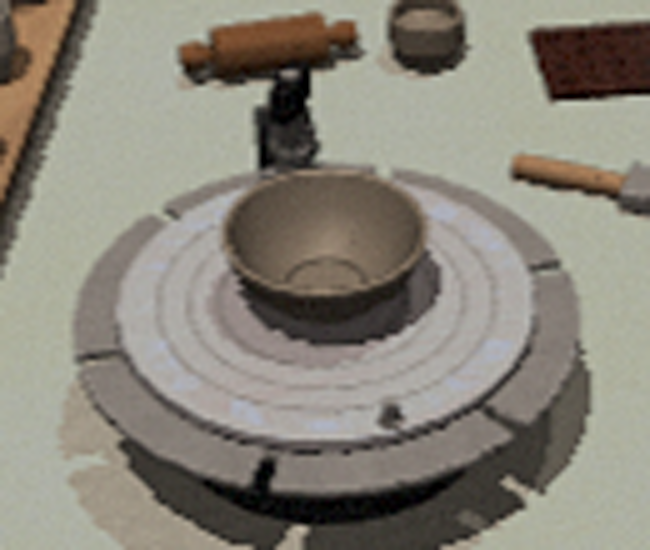

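```bash
python3 - <<'E'
from h import *
cs=eyes.calibration("scene"); ci=eyes.calibration("side")
S=lambda u,v:(270+(u+.5)/4.2-.5,145+(v+.5)/4.2-.5)
I=lambda u,v:(240+(u+.5)/5-.5,150+(v+.5)/5-.5)
pa=atz(cs,*S(435,95),.108); pb=atz(cs,*S(245,400),.108)
ax=(pa+pb)/2; print("pins",pa,pb,"ax",ax,np.linalg.norm(pa-pb))
print("pinA side",atz(ci,*I(390,412),.108))
print("rim", [atz(cs,*S(u,v),.156) for u,v in[(242,200),(462,200)]], "c",atz(cs,*S(352,200),.156), atz(ci,*I(325,235),.156))
d=np.load("scene0d.npy")
for z in (.085,.09):
  for u,v in [(345,42),(130,140),(552,145),(580,372),(347,490),(112,358)]:
    p=atz(cs,*S(u,v),z); q=p-ax; print(z,p.round(4),np.hypot(q[0],q[1]).round(4),np.degrees(np.arctan2(q[1],q[0])).round(1))
for n,(u,v) in dict(e1=(155,385),e2=(222,362),screw=(185,358)).items(): print(n,atz(cs,*S(u,v),.174))
print("side knob",atz(ci,*I(290,85),.165))
c=np.array([atz(cs,*S(u,v),.174) for u,v in[(155,385),(222,362)]])
# z from depth
def P(u,v):
    z=d[int(round(v)),int(round(u))]
    K=np.array([[cs['fx'],0,cs['cx']],[0,cs['fy'],cs['cy']],[0,0,1]])
    n=cv2.undistortPoints(np.array([[[u,v]]],float),K,np.array(cs['dist']))[0,0]
    return RR(cs['orientation']).apply([n[0]*z,n[1]*z,z])+cs['position']
for u,v in [(300,60),(100,250),(600,250),(185,358),(160,375),(180,375),(200,365),(220,358),(350,420),(250,440),(435,92),(245,400)]: print((u,v),P(*S(u,v)).round(4))
E
```

```text
pins [0.51733827 0.14859691 0.108     ] [ 0.61906314 -0.0820055   0.108     ] ax [0.56820071 0.0332957  0.108     ] 0.25204250389300253
pinA side [0.51783343 0.1544824  0.108     ]
rim [array([ 0.53226107, -0.02014295,  0.156     ]), array([0.60899035, 0.08435983, 0.156     ])] c [0.57055808 0.03200595 0.156     ] [0.56804244 0.04298555 0.156     ]
0.085 [0.4352 0.141  0.085 ] 0.1712 141.0
0.085 [ 0.4154 -0.0238  0.085 ] 0.1631 -159.5
0.085 [0.5827 0.1977 0.085 ] 0.1651 85.0
0.085 [0.7159 0.0985 0.085 ] 0.1614 23.8
0.085 [ 0.6913 -0.0621  0.085 ] 0.1558 -37.8
0.085 [ 0.5406 -0.1232  0.085 ] 0.1589 -100.0
0.09 [0.4381 0.1383 0.09  ] 0.1672 141.1
0.09 [ 0.4184 -0.0256  0.09  ] 0.1609 -158.6
0.09 [0.5847 0.1947 0.09  ] 0.1622 84.2
0.09 [0.7172 0.096  0.09  ] 0.1616 22.8
0.09 [ 0.6927 -0.0637  0.09  ] 0.1578 -37.9
0.09 [ 0.5429 -0.1244  0.09  ] 0.1597 -99.1
e1 [ 0.60797988 -0.1348403   0.174     ]
e2 [ 0.61815669 -0.09782048  0.174     ]
screw [ 0.60435802 -0.11249647  0.174     ]
side knob [ 0.60847884 -0.11376462  0.165     ]
(300, 60) [0.4311 0.1051 0.0881]
(100, 250) [ 0.4747 -0.0872  0.0873]
(600, 250) [0.661  0.1665 0.0869]
(185, 358) [ 0.6048 -0.1128  0.175 ]
(160, 375) [ 0.6057 -0.1299  0.1764]
(180, 375) [ 0.6116 -0.121   0.1753]
(200, 365) [ 0.6132 -0.1089  0.1755]
(220, 358) [ 0.6159 -0.0975  0.1749]
(350, 420) [ 0.6627 -0.0384  0.1005]
(250, 440) [ 0.6339 -0.0891  0.0876]
(435, 92) [0.517  0.1484 0.1111]
(245, 400) [ 0.6203 -0.083   0.1113]
```

```bash
cat >> h.py <<'E'
def st():
    s=env.sense(); A=RR(s['tcp_rot']).as_matrix()
    return s,A,np.degrees(np.arctan2(A[1,1],A[0,1]))
def plan(target,yaw,n=None):
    """shift in tool axes (mm) and ax turn to reach target with tool down and y yaw (deg)"""
    s,A,y=st()
    yr=np.radians(yaw); Y=np.array([np.cos(yr),np.sin(yr),0]); X=np.array([0,0,-1.]); Z=np.cross(X,Y)
    T=np.stack([X,Y,Z],1)
    d=A.T@(np.array(target)-s['position'])*1000
    rv=R.from_matrix(A.T@T).as_rotvec()
    print("shift",d.round(1),"rotvec",rv.round(3),"yaw now",y.round(1),"pos",np.round(s['position'],4),"t",s['t'])
def show():
    s,A,y=st(); print("t",round(s['t'],2),"pos",np.round(s['position'],4),"yaw",round(y,1),"j",np.round(s['joints'],3),"F",np.round(s['contact_force'],1),"M",np.round(s['wrist_torque'],2),"op",round(s['opening'],4))
E
python3 - <<'E'
from h import *
show(); s,A,y=st(); print(A.round(3)); print(eyes.calibration("wrist"))
plan([.609,-.115,.27],y)
for w in (-15.4,164.6):plan([.609,-.115,.27],w)
E
```

```text
t 0.1 pos [0.1686 0.5232 0.2182] yaw 72.1 j [ 1.174  0.351  1.652  0.     1.139 -0.085] F [ 0.   1.  -0.1] M [ 0.02  0.01 -0.03] op 0.093
[[-0.     0.307  0.952]
 [-0.001  0.952 -0.307]
 [-1.    -0.001 -0.   ]]
{'fx': 281.8975739755868, 'fy': 281.8975739755868, 'cx': 320.3201536527918, 'cy': 198.89222857081347, 'dist': array([-0.01526076,  0.        ,  0.        ,  0.        ,  0.        ]), 'position': array([0.09976879, 0.5454889 , 0.38427776]), 'orientation': array([0.1057266 , 0.801221  , 0.5839343 , 0.07673023])}
shift [ -51.4 -472.4  615. ] rotvec [-0.    -0.     0.001] yaw now 72.1 pos [0.1686 0.5232 0.2182] t 0.1
shift [ -51.4 -472.4  615. ] rotvec [1.528e+00 1.000e-03 1.000e-03] yaw now 72.1 pos [0.1686 0.5232 0.2182] t 0.1
shift [ -51.4 -472.4  615. ] rotvec [-1.614e+00 -1.000e-03  1.000e-03] yaw now 72.1 pos [0.1686 0.5232 0.2182] t 0.1
```

send_rows([
  [-5,-23.6,30.8,0,0,0],
  [-5,-23.6,30.8,0,0,0],
  [-5,-23.6,30.8,0,0,0],
  [-5,-23.6,30.8,0,0,0],
  [-5,-23.6,30.8,0,0,0],
  [-5,-23.6,30.8,0,0,0],
  [-5,-23.6,30.8,0,0,0],
  [-5,-23.6,30.8,0,0,0],
  [-5,-23.6,30.8,0,0,0],
  [-5,-23.6,30.8,0,0,0],
], hand=0)

```text
t: 0.93
position: [0.3928, 0.1938, 0.267]
tcp_rot: [0.698, 0.104, 0.7, -0.108]
contact_force: [0.9, 1.0, -0.3]
opening: 0.0468
```

send_rows([
  [0,-23.6,30.8,0,0,0],
  [0,-23.6,30.8,0,0,0],
  [0,-23.6,30.8,0,0,0],
  [0,-23.6,30.8,0,0,0],
  [0,-23.6,30.8,0,0,0],
  [0,-23.6,30.8,0,0,0],
  [0,-23.6,30.8,0,0,0],
  [0,-23.6,30.8,0,0,0],
  [0,-23.6,30.8,0,0,0],
  [0,0,0,0,0,0],
])

```text
t: 1.77
position: [0.6026, -0.1143, 0.2662]
tcp_rot: [0.697, 0.106, 0.7, -0.11]
contact_force: [0.8, -0.5, -0.9]
opening: 0.0462
```

send_rows([
  [0,0,0,0.12,0,0],
  [0,0,0,0.12,0,0],
  [0,0,0,0.12,0,0],
  [0,0,0,0.12,0,0],
  [0,0,0,0.12,0,0],
  [0,0,0,0.12,0,0],
  [0,0,0,0.12,0,0],
  [0,0,0,0.12,0,0],
  [0,0,0,0.12,0,0],
  [0,0,0,0.12,0,0],
])

```text
t: 2.6
position: [0.6007, -0.1155, 0.2604]
tcp_rot: [0.501, 0.492, 0.508, -0.499]
contact_force: [0.0, -0.1, -0.5]
opening: 0.0464
```

```bash
python3 - <<'E'
from h import *
show(); plan([.609,-.115,.27],-15.4)
E
```

```text
t 2.6 pos [ 0.6007 -0.1155  0.2604] yaw 1.0 j [-0.264  0.435  1.422 -0.005  1.299 -0.28 ] F [ 0.  -0.1 -0.5] M [-0.08  0.09  0.04] op 0.0464
shift [-9.7  8.2 -0.3] rotvec [0.287 0.003 0.015] yaw now 1.0 pos [ 0.6007 -0.1155  0.2604] t 2.6
```

send_rows([
  [-3,2.7,0,0.1,0.001,0.005],
  [-3,2.7,0,0.1,0.001,0.005],
  [-3,2.7,0,0.1,0.001,0.005],
  [0,0,0,0,0,0],
])

```text
t: 2.93
position: [0.6079, -0.115, 0.2679]
tcp_rot: [-0.418, -0.569, -0.42, 0.57]
contact_force: [0.3, 0.1, -0.6]
opening: 0.0463
```

```bash
python3 - <<'E'
from h import *
show()
c=eyes.calibration("wrist"); p,d=eyes.read_camera("wrist"); cv2.imwrite("pics/w1.png",p[:,:,::-1]); np.save("w1d.npy",d)
import pickle; pickle.dump(c,open("w1c.pkl","wb"))
print(c['position'],proj(c,[.609,-.115,.174]))
E
```

```text
t 2.93 pos [ 0.6079 -0.115   0.2679] yaw -17.4 j [-0.262  0.437  1.401  0.     1.307  0.041] F [ 0.3  0.1 -0.6] M [-0.11  0.06  0.01] op 0.0463
[ 0.6291787  -0.04662738  0.43406118] [[322.30416319 200.59156539]]
```

View pics/w1.png

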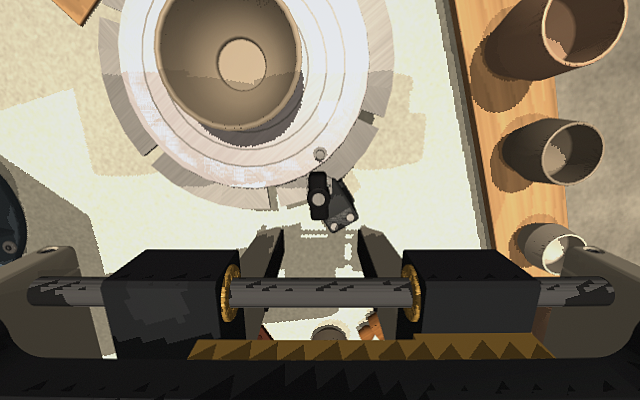

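```bash
python3 - <<'E'
import cv2
a=cv2.imread("pics/w1.png")[135:245,255:385]; cv2.imwrite("pics/w1c.png",cv2.resize(a,None,fx=5,fy=5,interpolation=cv2.INTER_CUBIC))
E
```

```text
(no output)
```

View pics/w1c.png

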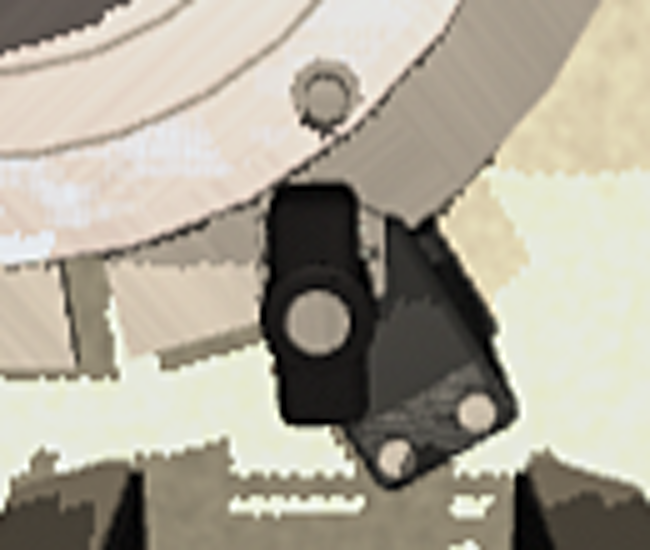

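```bash
python3 - <<'E'
from h import *
import pickle; c=pickle.load(open("w1c.pkl","rb"));d=np.load("w1d.npy")
W=lambda u,v:(255+(u+.5)/5-.5,135+(v+.5)/5-.5)
for n,(u,v) in dict(t=(314,186),b=(325,420),screw=(318,322),tl=(275,190),bl=(284,420),tr=(354,190),br=(367,418)).items():
    x=W(u,v); print(n,atz(c,*x,.174).round(4), d[int(round(x[1])),int(round(x[0]))])
t=atz(c,*W(314,186),.174);b=atz(c,*W(325,420),.174);print("len",np.linalg.norm(t-b),"mid",(t+b)/2,"ang",np.degrees(np.arctan2(*(t-b)[[1,0]])))
print("pinb",atz(c,*W(325,97),.116))
K=np.array([[c['fx'],0,c['cx']],[0,c['fy'],c['cy']],[0,0,1]])
for (u,v) in [(315,220),(318,322),(325,390),(325,97)]:
    x=W(u,v); z=float(d[int(round(x[1])),int(round(x[0]))]); n=cv2.undistortPoints(np.array([[x]]),K,np.array(c['dist']))[0,0]
    print(RR(c['orientation']).apply([n[0]*z,n[1]*z,z])+c['position'])
E
```

```text
t [ 0.6129 -0.0871  0.174 ] 0.27645135
b [ 0.6011 -0.1316  0.174 ] 0.27535427
screw [ 0.6057 -0.1123  0.174 ] 0.2697981
tl [ 0.6057 -0.0856  0.174 ] 0.27862298
bl [ 0.5935 -0.1292  0.174 ] 0.45698497
tr [ 0.6198 -0.09    0.174 ] 0.27594292
br [ 0.609  -0.1336  0.174 ] 0.33988932
len 0.046015842022222704 mid [ 0.60699126 -0.10933284  0.174     ] ang 75.1573797378026
pinb [ 0.61766363 -0.07764489  0.116     ]
[ 0.61107579 -0.09341992  0.17323607]
[ 0.60567715 -0.11246262  0.17346851]
[ 0.602923   -0.12574475  0.17394375]
[ 0.61763451 -0.07772333  0.11519574]
```

```bash
python3 - <<'E'
from h import *
plan([.607,-.111,.147],-14.9)
E
```

```text
shift [120.6  -1.3  -3.6] rotvec [-0.038 -0.     0.004] yaw now -17.1 pos [ 0.6076 -0.1149  0.2676] t 2.9833
```

send_rows([
  [0,-1.3,-3.6,-0.038,0,0.004],
  [20,0,0,0,0,0],
  [20,0,0,0,0,0],
  [20,0,0,0,0,0],
  [20,0,0,0,0,0],
  [15,0,0,0,0,0],
  [10,0,0,0,0,0],
  [0,0,0,0,0,0],
])

```text
t: 3.65
position: [0.6053, -0.1096, 0.1567]
tcp_rot: [-0.44, -0.553, -0.441, 0.553]
contact_force: [0.4, 0.0, 0.4]
opening: 0.0466
```

```bash
python3 - <<'E'
from h import *
show();plan([.607,-.111,.147],-14.9)
E
```

```text
t 3.65 pos [ 0.6053 -0.1096  0.1567] yaw -12.9 j [-0.255  0.534  1.532 -0.     1.078 -0.029] F [0.4 0.  0.4] M [-0.06  0.12 -0.01] op 0.0466
shift [9.7 2.  1. ] rotvec [0.035 0.    0.002] yaw now -12.9 pos [ 0.6053 -0.1096  0.1567] t 3.65
```

send_rows([
  [9.7,2,1,0.03,0,0.002],
  [0,0,0,0,0,0],
  [0,0,0,0,0,0],
])

```text
t: 3.9
position: [0.6072, -0.1109, 0.1479]
tcp_rot: [-0.434, -0.558, -0.434, 0.559]
contact_force: [0.2, -0.4, -0.0]
opening: 0.0468
```

send_rows([
  [0,0,0,0,0,0],
  [0,0,0,0,0,0],
  [0,0,0,0,0,0],
  [0,0,0,0,0,0],
  [0,0,0,0,0,0],
], hand=-1, grip_force=40)

```text
t: 4.32
position: [0.6074, -0.1108, 0.1512]
tcp_rot: [0.435, 0.558, 0.435, -0.557]
contact_force: [-15.6, 3.6, 5.6]
opening: 0.018
```

```bash
python3 - <<'E'
from h import *
show()
p,d=eyes.read_camera("scene"); cv2.imwrite("pics/s2.png",cv2.resize(p[160:290,250:410,::-1],None,fx=4,fy=4,interpolation=cv2.INTER_CUBIC))
E
```

```text
t 4.32 pos [ 0.6074 -0.1108  0.1512] yaw -14.1 j [-0.256  0.543  1.532 -0.     1.065 -0.01 ] F [-15.6   3.6   5.6] M [0.57 2.86 0.04] op 0.018
```

View pics/s2.png

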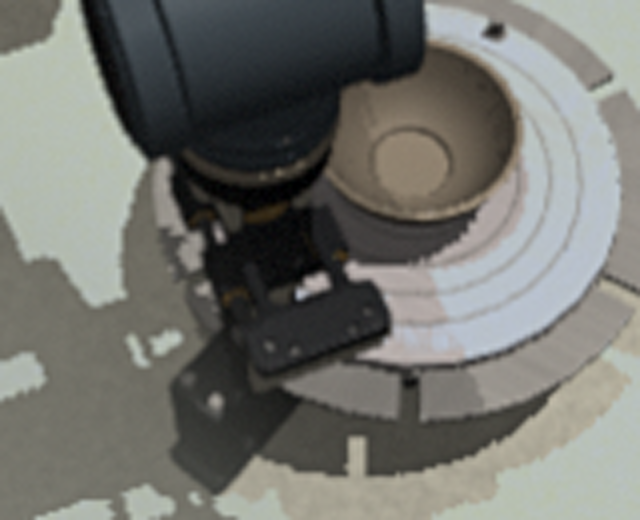

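send_rows([
  [-1.5,-1,0,0,0,0],
  [-1.5,-0.5,0,0,0,0],
  [-1.5,0,0,0,0,0],
])

```text
t: 4.62
position: [0.6065, -0.1106, 0.1542]
tcp_rot: [0.436, 0.558, 0.434, -0.557]
contact_force: [3.7, -0.7, -11.6]
opening: 0.0177
```

```bash
python3 - <<'E'
from h import *
show()
E
```

```text
t 4.62 pos [ 0.6065 -0.1106  0.1542] yaw -14.1 j [-0.256  0.537  1.534 -0.     1.067 -0.01 ] F [  3.7  -0.7 -11.6] M [-0.23 -0.48 -0.02] op 0.0177
```

send_rows([
  [-1.5,0.3,0,0,0,0],
  [-1,0,0,0,0,0],
])

```text
t: 4.78
position: [0.6065, -0.1106, 0.1551]
tcp_rot: [0.436, 0.558, 0.434, -0.557]
contact_force: [5.0, -1.3, -12.1]
opening: 0.0179
```

```bash
python3 - <<'E'
from h import *
show()
E
```

```text
t 4.78 pos [ 0.6065 -0.1106  0.1551] yaw -14.1 j [-0.256  0.536  1.533  0.     1.07  -0.011] F [  5.   -1.3 -12.1] M [-0.32 -0.91 -0.02] op 0.0179
```

send_rows([
  [-2.5,-0.5,0,0,0,0],
  [-2.5,0,0,0,0,0],
])

```text
t: 4.95
position: [0.6064, -0.1106, 0.1588]
tcp_rot: [0.436, 0.558, 0.434, -0.557]
contact_force: [6.1, -1.9, -25.1]
opening: 0.0178
```

```bash
python3 - <<'E'
from h import *
show()
E
```

```text
t 4.95 pos [ 0.6064 -0.1106  0.1588] yaw -14.0 j [-0.256  0.532  1.53   0.     1.077 -0.011] F [  6.1  -1.9 -25.1] M [-0.36 -0.94 -0.05] op 0.0178
```

send_rows([
  [0,-0.3,0,0.06,0,0],
  [-0.5,0,0,0.06,0,0],
  [-0.5,0,0,0.06,0,0],
])

```text
t: 5.2
position: [0.6067, -0.1107, 0.1582]
tcp_rot: [0.383, 0.596, 0.381, -0.594]
contact_force: [5.2, -0.3, -11.7]
opening: 0.0177
```

```bash
python3 - <<'E'
from h import *
show()
E
```

```text
t 5.2 pos [ 0.6067 -0.1107  0.1582] yaw -24.6 j [-0.256  0.532  1.531  0.     1.075  0.173] F [  5.2  -0.3 -11.7] M [-0.31 -0.81  0.04] op 0.0177
```

send_rows([
  [-0.6,0,0,0.1,0,0],
  [-0.6,0,0,0.1,0,0],
  [-0.6,0,0,0.1,0,0],
  [-0.6,0,0,0.1,0,0],
])

```text
t: 5.53
position: [0.6072, -0.1111, 0.1584]
tcp_rot: [0.252, 0.662, 0.249, -0.66]
contact_force: [5.8, -1.1, -12.5]
opening: 0.0179
```

```bash
python3 - <<'E'
from h import *
show()
E
```

```text
t 5.53 pos [ 0.6072 -0.1111  0.1584] yaw -48.5 j [-0.256  0.533  1.529 -0.     1.075  0.591] F [  5.8  -1.1 -12.5] M [-0.41 -0.82  0.02] op 0.0179
```

send_rows([
  [-0.6,0,0,0.1,0,0],
  [-0.6,0,0,0.1,0,0],
  [-0.6,0,0,0.1,0,0],
  [-0.6,0,0,0.08,0,0],
  [-0.6,0,0,0.04,0,0],
])

```text
t: 5.95
position: [0.6076, -0.1118, 0.1585]
tcp_rot: [0.099, 0.702, 0.097, -0.699]
contact_force: [4.9, -2.0, -12.6]
opening: 0.0176
```

```bash
python3 - <<'E'
from h import *
show()
E
```

```text
t 5.95 pos [ 0.6076 -0.1118  0.1585] yaw -74.0 j [-2.570e-01  5.340e-01  1.528e+00 -1.000e-03  1.076e+00  1.036e+00] F [  4.9  -2.  -12.6] M [-0.24 -0.7   0.06] op 0.0176
```

send_rows([
  [1,0,0,0.01,0,0],
  [2,0,0,0,0,0],
  [2,0,0,0,0,0],
])

```text
t: 6.2
position: [0.6077, -0.1118, 0.1525]
tcp_rot: [0.095, 0.702, 0.093, -0.7]
contact_force: [3.8, -1.0, -8.8]
opening: 0.018
```

```bash
python3 - <<'E'
from h import *
show()
E
```

```text
t 6.2 pos [ 0.6077 -0.1118  0.1525] yaw -74.7 j [-2.570e-01  5.410e-01  1.532e+00 -1.000e-03  1.064e+00  1.048e+00] F [ 3.8 -1.  -8.8] M [-0.21 -0.52 -0.02] op 0.018
```

send_rows([
  [1.5,0,0,0,0,0],
  [1,0,0,0,0,0],
  [1,0,0,0,0,0],
])

```text
t: 6.45
position: [0.6077, -0.1118, 0.1484]
tcp_rot: [0.096, 0.702, 0.094, -0.7]
contact_force: [3.4, -0.8, -8.4]
opening: 0.0176
```

```bash
python3 - <<'E'
from h import *
show()
E
```

```text
t 6.45 pos [ 0.6077 -0.1118  0.1484] yaw -74.6 j [-2.570e-01  5.460e-01  1.535e+00 -1.000e-03  1.056e+00  1.046e+00] F [ 3.4 -0.8 -8.4] M [-0.13 -0.38 -0.06] op 0.0176
```

send_rows([
  [0.7,0,0,0,0,0],
  [0,0,0,0,0,0],
  [0,0,0,0,0,0],
], hand=0)

```text
t: 6.7
position: [0.6079, -0.1119, 0.1495]
tcp_rot: [0.096, 0.702, 0.094, -0.699]
contact_force: [0.5, 0.4, 0.5]
opening: 0.0331
```

send_rows([
  [-15,0,0,0,0,0],
  [-25,0,0,0,0,0],
  [-25,0,0,0,0,0],
  [-25,0,0,0,0,0],
  [-25,0,0,0,0,0],
  [0,0,0,0,0,0],
])

```text
t: 7.2
position: [0.6066, -0.1113, 0.2724]
tcp_rot: [0.097, 0.702, 0.094, -0.699]
contact_force: [0.1, 0.6, 1.0]
opening: 0.0465
```

```bash
python3 - <<'E'
from h import *
import pickle
show()
c=eyes.calibration("wrist"); p,d=eyes.read_camera("wrist"); pickle.dump((c,d),open("w2.pkl","wb"))
cv2.imwrite("pics/w2.png",p[:,:,::-1])
E
```

```text
t 7.2 pos [ 0.6066 -0.1113  0.2724] yaw -74.5 j [-2.560e-01  4.250e-01  1.407e+00 -1.000e-03  1.304e+00  1.044e+00] F [0.1 0.6 1. ] M [0.02 0.15 0.01] op 0.0465
```

View pics/w2.png

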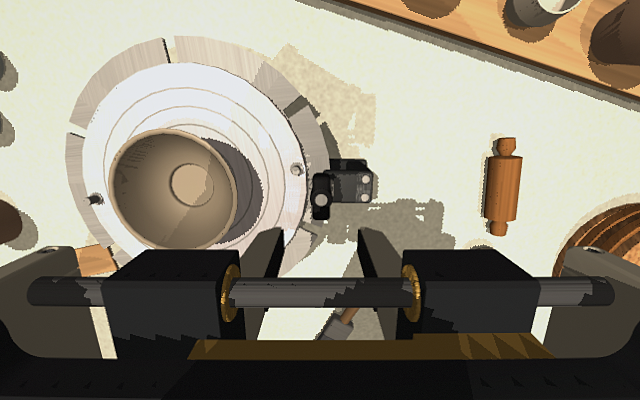

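The wrist view shows the knob turned, now across at about (321,195). Pin A is at about (96,199), pin B at about (296,169), and there are notches at (165,50), (75,133) and (297,104).

```bash
python3 - <<'E'
from h import *
import pickle
a=cv2.imread("pics/w2.png"); cv2.imwrite("pics/w2c.png",cv2.resize(a[140:235,270:390],None,fx=6,fy=6,interpolation=cv2.INTER_CUBIC)); cv2.imwrite("pics/w2d.png",cv2.resize(a[30:260,55:340],None,fx=2.6,fy=2.6,interpolation=cv2.INTER_CUBIC))
c,d=pickle.load(open("w2.pkl","rb"))
K=np.array([[c['fx'],0,c['cx']],[0,c['fy'],c['cy']],[0,0,1]])
for x in [(320,178),(321,185),(321,200),(321,212),(318,212),(360,170),(96,199),(296,169)]:
    z=float(d[x[1],x[0]]); n=cv2.undistortPoints(np.array([[x]],float),K,np.array(c['dist']))[0,0]
    print(x,(RR(c['orientation']).apply([n[0]*z,n[1]*z,z])+c['position']).round(4))
E
```

```text
(320, 178) [ 0.6258 -0.1057  0.1678]
(321, 185) [ 0.6195 -0.1085  0.1682]
(321, 200) [ 0.6056 -0.1123  0.1714]
(321, 212) [ 0.5931 -0.1158  0.1692]
(318, 212) [ 0.5918 -0.113   0.1676]
(360, 170) [ 0.6371 -0.1517  0.1085]
(96, 199) [0.5167 0.1489 0.107 ]
(296, 169) [ 0.6192 -0.0789  0.1156]
```

View pics/w2c.png

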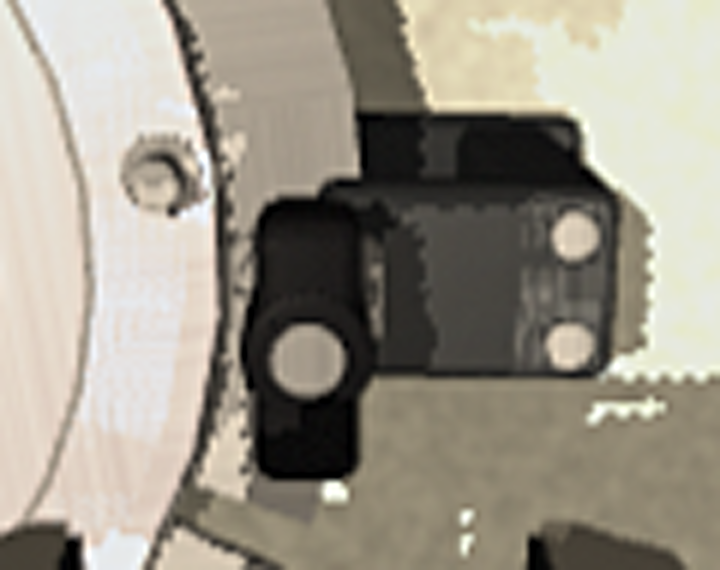

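View pics/w2d.png

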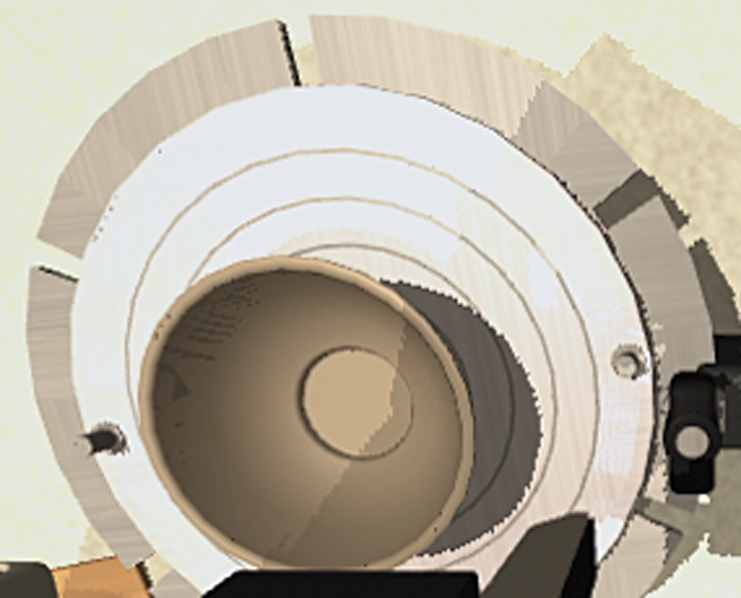

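```bash
python3 - <<'E'
from h import *
import pickle
c,d=pickle.load(open("w2.pkl","rb"))
ax=np.array([.5677,.035]); 
f=lambda u,v:(270+(u+.5)/6-.5,140+(v+.5)/6-.5)
g=lambda u,v:(55+(u+.5)/2.6-.5,30+(v+.5)/2.6-.5)
for n,(x,z) in dict(nIn=(f(205,495),.0875),nOut=(f(262,545),.0875),knob=(f(307,360),.172),n2=(g(296,22),.0875),n3=(g(40,255),.0875),n4=(g(650,180),.0875),n4i=(g(608,212),.0875)).items():
    p=atz(c,*x,z); q=p[:2]-ax; print(n,p.round(4),np.hypot(*q).round(4),np.degrees(np.arctan2(q[1],q[0])).round(1))
plan([.516,.151,.25],23.9)
E
```

```text
nIn [ 0.549  -0.105   0.0875] 0.1412 -97.6
nOut [ 0.541  -0.1201  0.0875] 0.1574 -99.8
knob [ 0.6061 -0.1119  0.172 ] 0.1518 -75.4
n2 [0.7202 0.0976 0.0875] 0.1649 22.3
n3 [0.5903 0.2007 0.0875] 0.1673 82.2
n4 [ 0.6979 -0.0671  0.0875] 0.1655 -38.1
n4i [ 0.6793 -0.0521  0.0875] 0.1416 -38.0
shift [  19.4 -276.7   16.7] rotvec [-1.717e+00  1.000e-03 -4.000e-03] yaw now -74.5 pos [ 0.606  -0.1112  0.2702] t 7.25
```

send_rows([
  [0,-35,2,0,0,0],
  [0,-35,2,0,0,0],
  [0,-35,2,0,0,0],
  [0,-35,2,0,0,0],
  [0,-35,2,0,0,0],
  [0,-35,2,0,0,0],
  [0,-35,2,0,0,0],
  [0,-32,2,0,0,0],
])

```text
t: 7.92
position: [0.5113, 0.1562, 0.2643]
tcp_rot: [-0.094, -0.7, -0.091, 0.702]
contact_force: [0.5, 1.2, -0.9]
opening: 0.0466
```

send_rows([
  [0,0,0,-0.12,0,0],
  [0,0,0,-0.12,0,0],
  [0,0,0,-0.12,0,0],
  [0,0,0,-0.12,0,0],
  [0,0,0,-0.12,0,0],
  [0,0,0,-0.12,0,0],
  [0,0,0,-0.12,0,0],
  [0,0,0,-0.12,0,0],
  [0,0,0,-0.12,0,0],
  [0,0,0,-0.12,0,0],
])

```text
t: 8.75
position: [0.5037, 0.1627, 0.2569]
tcp_rot: [-0.482, -0.511, -0.486, 0.521]
contact_force: [0.5, 0.5, -0.2]
opening: 0.0469
```

send_rows([
  [0,0,0,-0.12,0,0],
  [0,0,0,-0.12,0,0],
  [0,0,0,-0.12,0,0],
  [0,0,0,-0.12,0,0],
])

```text
t: 9.08
position: [0.5019, 0.1623, 0.2538]
tcp_rot: [0.592, 0.375, 0.601, -0.386]
contact_force: [0.4, -0.0, -1.2]
opening: 0.0465
```

```bash
python3 - <<'E'
from h import *
import pickle
show();plan([.516,.151,.22],23.9)
c=eyes.calibration("wrist"); p,d=eyes.read_camera("wrist"); pickle.dump((c,d),open("w3.pkl","wb"))
print(proj(c,[.516,.151,.108]))
cv2.imwrite("pics/w3.png",p[:,:,::-1])
E
```

```text
t 9.08 pos [0.5019 0.1623 0.2538] yaw 25.0 j [ 0.226  0.285  1.653 -0.002  1.224 -0.209] F [ 0.4 -0.  -1.2] M [-0.04  0.05  0.  ] op 0.0465
shift [33.6  8.7 16.3] rotvec [ 0.019 -0.002  0.02 ] yaw now 25.0 pos [0.5019 0.1623 0.2538] t 9.0833
[[330.18124544 203.21332293]]
```

View pics/w3.png

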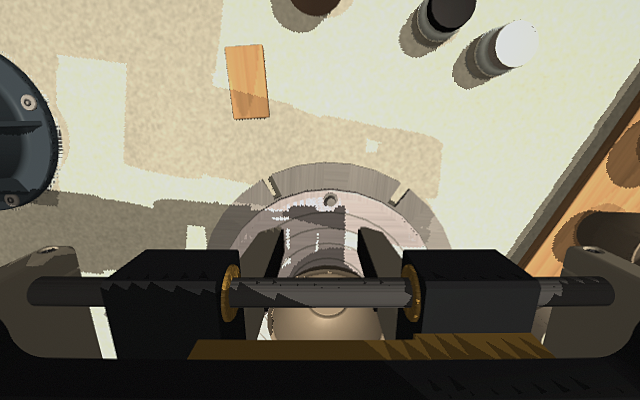

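```bash
python3 - <<'E'
from h import *
import pickle
c,d=pickle.load(open("w3.pkl","rb"))
print(atz(c,330.5,199.5,.110))
a=cv2.imread("pics/w3.png"); cv2.imwrite("pics/w3c.png",cv2.resize(a[170:230,290:370],None,fx=8,fy=8,interpolation=cv2.INTER_CUBIC))
E
```

```text
[0.51416862 0.15561455 0.11      ]
```

View pics/w3c.png

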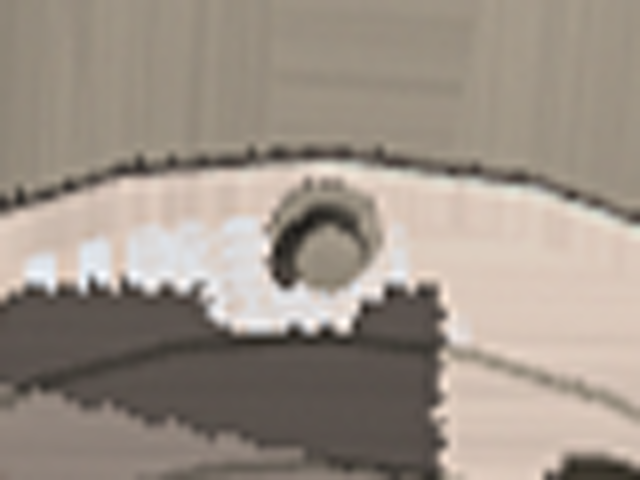

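```bash
python3 - <<'E'
from h import *
import pickle
c,d=pickle.load(open("w3.pkl","rb"))
p=atz(c,290+328.5/8-.5,170+256/8-.5,.116); q=p[:2]-[.5677,.035]
print(p,np.hypot(*q),np.degrees(np.arctan2(q[1],q[0])),d[201,330])
plan([.5155,.1525,.135],23.9)
E
```

```text
[0.51445491 0.15496699 0.116     ] 0.13125212225244076 113.93314034531757 0.31506598
shift [118.5  10.6  15. ] rotvec [ 0.028 -0.002  0.02 ] yaw now 25.5 pos [0.5017 0.1623 0.2537] t 9.1333
```

send_rows([
  [18,5.5,7.5,0.014,-0.001,0.01],
  [18,5,7.5,0.014,-0.001,0.01],
  [20,0,0,0,0,0],
  [20,0,0,0,0,0],
  [20,0,0,0,0,0],
  [15,0,0,0,0,0],
  [0,0,0,0,0,0],
])

```text
t: 9.72
position: [0.516, 0.1522, 0.1358]
tcp_rot: [0.588, 0.392, 0.589, -0.392]
contact_force: [-0.6, 0.6, 0.1]
opening: 0.0467
```

```bash
python3 - <<'E'
from h import *
show();plan([.5153,.153,.105],23.9)
E
```

```text
t 9.72 pos [0.516  0.1522 0.1358] yaw 22.7 j [ 0.2    0.432  1.76   0.     0.95  -0.196] F [-0.6  0.6  0.1] M [-0.07  0.06 -0.01] op 0.0467
shift [30.8 -0.3 -1. ] rotvec [-0.021 -0.     0.001] yaw now 22.7 pos [0.516  0.1522 0.1358] t 9.7167
```

send_rows([
  [10,-0.3,-1,-0.02,0,0],
  [10,0,0,0,0,0],
  [8,0,0,0,0,0],
  [2,0,0,0,0,0],
])

```text
t: 10.05
position: [0.5154, 0.1532, 0.1044]
tcp_rot: [0.592, 0.387, 0.592, -0.387]
contact_force: [0.5, 0.2, -0.2]
opening: 0.0468
```

send_rows([
  [0,0,0,0,0,0],
  [0,0,0,0,0,0],
  [0,0,0,0,0,0],
  [0,0,0,0,0,0],
  [0,0,0,0,0,0],
  [0,0,0,0,0,0],
], hand=-1, grip_force=10)

```text
t: 10.55
position: [0.5163, 0.1535, 0.1057]
tcp_rot: [0.592, 0.388, 0.591, -0.386]
contact_force: [-1.0, 0.5, 0.1]
opening: 0.0113
```

```bash
python3 - <<'E'
from h import *
show()
E
```

```text
t 10.55 pos [0.5163 0.1535 0.1057] yaw 23.6 j [ 0.202  0.475  1.781  0.     0.883 -0.21 ] F [-1.   0.5  0.1] M [-0.25  0.36 -0.01] op 0.0113
```

send_rows([
  [0,-2,0,-0.016,0,0],
  [0,-2,0,-0.016,0,0],
  [0,-2,0,-0.016,0,0],
  [0,-2,0,-0.016,0,0],
])

```text
t: 10.88
position: [0.5114, 0.1511, 0.1058]
tcp_rot: [0.607, 0.369, 0.602, -0.364]
contact_force: [4.0, 3.3, -5.2]
opening: 0.0097
```

```bash
python3 - <<'E'
from h import *
show()
s,A,y=st(); q=s['position'][:2]-np.array([.5677,.035]); print(np.hypot(*q),np.degrees(np.arctan2(q[1],q[0])),"Ftool",A.T@s['contact_force'])
E
```

```text
t 10.88 pos [0.5114 0.1511 0.1058] yaw 27.6 j [ 0.199  0.463  1.801  0.002  0.867 -0.283] F [ 4.   3.3 -5.2] M [ 0.55 -0.85 -0.01] op 0.0097
0.12905924262164997 115.8832969187977 Ftool [ 5.26643679  5.06637915 -1.08898955]
```

send_rows([
  [0.2,-2.6,0,-0.012,0,0],
  [0.2,-2.6,0,-0.014,0,0],
  [0,-2.6,0,-0.014,0,0],
  [0,-2.6,0,-0.014,0,0],
  [0,-2.6,0,-0.014,0,0],
  [0,-2.6,0,-0.014,0,0],
])

```text
t: 11.38
position: [0.5014, 0.1457, 0.1058]
tcp_rot: [0.626, 0.345, 0.615, -0.332]
contact_force: [4.5, 3.4, -5.4]
opening: 0.0092
```

```bash
cat >> h.py <<'E'
def wh():
    show(); s,A,y=st(); q=s['position'][:2]-np.array([.5677,.035]); print(np.hypot(*q),"ang",np.degrees(np.arctan2(q[1],q[0])),"Ftool",A.T@s['contact_force'])
E
python3 -c "
from h import *
wh()"
```

```text
t 11.38 pos [0.5014 0.1457 0.1058] yaw 32.8 j [ 0.191  0.441  1.84   0.007  0.838 -0.386] F [ 4.5  3.4 -5.4] M [ 0.62 -0.71 -0.08] op 0.0092
0.12901026660207482 ang 120.92550993519552 Ftool [ 5.54167091  5.48622388 -0.47203858]
```

send_rows([
  [0,-2.8,0,-0.012,0,0],
  [0,-2.8,0,-0.012,0,0],
  [0,-2.8,0,-0.012,0,0],
  [0,-2.8,0,-0.012,0,0],
  [0,-2.8,0,-0.012,0,0],
  [0,-2.8,0,-0.012,0,0],
  [0,-2.8,0,-0.012,0,0],
])

```text
t: 11.97
position: [0.4888, 0.137, 0.1058]
tcp_rot: [0.644, 0.32, 0.627, -0.299]
contact_force: [4.0, 4.6, -6.0]
opening: 0.0096
```

```bash
python3 -c "
from h import *
wh();plan([.5,.14,.105],37)"
```

```text
t 11.97 pos [0.4888 0.137  0.1058] yaw 38.1 j [ 0.176  0.413  1.887  0.014  0.804 -0.499] F [ 4.   4.6 -6. ] M [ 0.66 -0.61  0.  ] op 0.0096
0.1289199733121031 ang 127.70896034504938 Ftool [ 6.2119879   5.72562345 -1.18785077]
shift [ 1.2 10.6  4.5] rotvec [ 0.02   0.008 -0.038] yaw now 38.1 pos [0.4888 0.137  0.1058] t 11.9667
```

send_rows([
  [0,-2.5,0,-0.014,0,-0.008],
  [0,-2.5,0,-0.014,0,-0.008],
  [0,-2.5,0,-0.014,0,-0.008],
  [0,-2.2,0,-0.014,0,-0.006],
])

```text
t: 12.3
position: [0.483, 0.1322, 0.1058]
tcp_rot: [0.651, 0.292, 0.639, -0.287]
contact_force: [5.1, 5.5, -6.2]
opening: 0.0096
```

```bash
python3 -c "
from h import *
wh();plan([.5,.14,.105],41)"
```

```text
t 12.3 pos [0.483  0.1322 0.1058] yaw 41.7 j [ 0.176  0.411  1.89  -0.004  0.823 -0.549] F [ 5.1  5.5 -6.2] M [ 0.73 -0.7  -0.04] op 0.0096
0.12886648372979295 ang 131.06808631410564 Ftool [ 6.30999753  7.33325804 -0.79262927]
shift [ 1.1 17.9  5.4] rotvec [ 0.012  0.012 -0.014] yaw now 41.7 pos [0.483  0.1322 0.1058] t 12.3
```

Now I'll take small steps, checking the force after every couple of rows.

send_rows([
  [0,-2,0,-0.01,0,-0.004],
  [0,-2,0,-0.01,0,-0.004],
])

```text
t: 12.47
position: [0.481, 0.1303, 0.1058]
tcp_rot: [0.654, 0.283, 0.643, -0.281]
contact_force: [3.9, 4.7, -6.1]
opening: 0.0091
```

```bash
python3 -c "
from h import *
wh()"
```

```text
t 12.47 pos [0.481  0.1303 0.1058] yaw 43.0 j [ 0.174  0.408  1.894 -0.008  0.825 -0.57 ] F [ 3.9  4.7 -6.1] M [ 0.76 -0.68 -0.01] op 0.0091
0.12883976344019035 ang 132.30372460274253 Ftool [ 6.14044833  5.95698347 -0.85977063]
```

send_rows([
  [0,-1.8,0,-0.008,0,-0.002],
  [0,-1.8,0,-0.008,0,-0.002],
])

```text
t: 12.63
position: [0.4793, 0.1287, 0.1058]
tcp_rot: [0.657, 0.277, 0.645, -0.275]
contact_force: [3.3, 4.1, -6.4]
opening: 0.0094
```

send_rows([
  [0,-1.8,0,-0.008,0,-0.002],
])

```text
t: 12.72
position: [0.4784, 0.1279, 0.1058]
tcp_rot: [0.658, 0.274, 0.646, -0.273]
contact_force: [4.2, 4.1, -5.2]
opening: 0.0096
```

```bash
python3 -c "
from h import *
wh()"
```

```text
t 12.72 pos [0.4784 0.1279 0.1058] yaw 44.6 j [ 0.171  0.404  1.901 -0.01   0.822 -0.6  ] F [ 4.2  4.1 -5.2] M [ 0.78 -0.66  0.  ] op 0.0096
0.1287988772369874 ang 133.8690372826303 Ftool [ 5.26004057  5.81961782 -0.08510904]
```

send_rows([
  [0,-1.8,0,-0.008,0,-0.002],
])

```text
t: 12.8
position: [0.4776, 0.127, 0.1058]
tcp_rot: [0.659, 0.271, 0.648, -0.27]
contact_force: [4.4, 5.1, -5.8]
opening: 0.0094
```

send_rows([
  [0,-1.8,0,-0.008,0,-0.002],
])

```text
t: 12.88
position: [0.4767, 0.1261, 0.1058]
tcp_rot: [0.661, 0.267, 0.649, -0.267]
contact_force: [4.5, 5.5, -6.0]
opening: 0.0093
```

send_rows([
  [0,-1.8,0,-0.008,0,-0.002],
])

```text
t: 12.97
position: [0.4759, 0.1253, 0.1058]
tcp_rot: [0.662, 0.264, 0.65, -0.264]
contact_force: [4.2, 4.1, -5.5]
opening: 0.0092
```

send_rows([
  [0,-1.8,0,-0.008,0,-0.002],
])

```text
t: 13.05
position: [0.4748, 0.1242, 0.1058]
tcp_rot: [0.663, 0.261, 0.651, -0.261]
contact_force: [0.5, 0.6, -2.7]
opening: 0.0092
```

The drag has suddenly vanished, so the index pin may have dropped. I'll check the knob height in the cameras.

```bash
cat > k.py <<'E'
from h import *
import sys
wh()
c=eyes.calibration("scene"); p,d=eyes.read_camera("scene")
d0=np.load("scene0d.npy")
K=np.array([[c['fx'],0,c['cx']],[0,c['fy'],c['cy']],[0,0,1]])
for P in [(.607,-.111),(.597,-.1135),(.617,-.1085)]:
    x=proj(c,[*P,.166])[0]; u,v=np.round(x).astype(int); zs=[]
    for du in(-1,0,1):
        for dv in (-1,0,1):
            z=float(d[v+dv,u+du]); n=cv2.undistortPoints(np.array([[[u+du,v+dv]]],float),K,np.array(c['dist']))[0,0]
            zs.append((RR(c['orientation']).apply([n[0]*z,n[1]*z,z])+c['position'])[2])
    print(P,(u,v),np.round(zs,4))
cv2.imwrite(f"pics/{sys.argv[1]}.png",cv2.resize(p[145:285,270:430,::-1],None,fx=4.2,fy=4.2,interpolation=cv2.INTER_CUBIC))
E
python3 k.py s4
```

```text
t 13.05 pos [0.4748 0.1242 0.1058] yaw 46.7 j [ 0.166  0.397  1.912 -0.013  0.818 -0.639] F [ 0.5  0.6 -2.7] M [-0.04 -0.25 -0.  ] op 0.0092
0.1287695236797419 ang 136.14818788014367 Ftool [ 2.7081218   0.73598253 -0.10061366]
(0.607, -0.111) (np.int64(315), np.int64(232)) [0.1637 0.1636 0.1657 0.1625 0.1634 0.1656 0.166  0.1649 0.1651]
(0.597, -0.1135) (np.int64(312), np.int64(229)) [0.1634 0.1639 0.1649 0.1001 0.1635 0.1648 0.0973 0.1641 0.1649]
(0.617, -0.1085) (np.int64(318), np.int64(235)) [0.1649 0.163  0.1641 0.1637 0.1633 0.1625 0.1653 0.1622 0.1603]
```

View pics/s4.png

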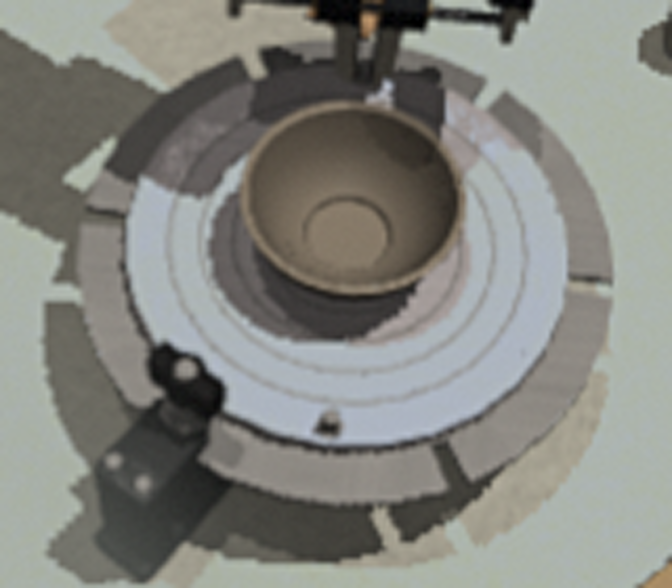

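The knob top now reads about 163 mm, which is 149 + 14, so the pin is in a notch. I'll let go and withdraw.

send_rows([
  [0,0,0,0,0,0],
  [0,0,0,0,0,0],
  [0,0,0,0,0,0],
  [0,0,0,0,0,0],
], hand=0)

```text
t: 13.43
position: [0.4741, 0.1236, 0.1061]
tcp_rot: [0.663, 0.26, 0.651, -0.261]
contact_force: [-0.3, -0.0, -0.1]
opening: 0.0314
```

send_rows([
  [-10,0,0,0,0,0],
  [-15,0,0,0,0,0],
  [-25,0,0,0,0,0],
  [-25,0,0,0,0,0],
  [-25,0,0,0,0,0],
  [-25,0,0,0,0,0],
  [-20,0,0,0,0,0],
  [0,0,0,0,0,0],
])

```text
t: 14.1
position: [0.4706, 0.1246, 0.2623]
tcp_rot: [0.663, 0.26, 0.652, -0.262]
contact_force: [0.2, 0.1, 0.8]
opening: 0.0469
```

```bash
python3 k.py s5; python3 -c "
from h import *
p,d=eyes.read_camera('scene'); cv2.imwrite('pics/s6.png',p[:,:,::-1])"
```

```text
t 14.1 pos [0.4706 0.1246 0.2623] yaw 46.7 j [ 0.169  0.184  1.762 -0.011  1.185 -0.643] F [0.2 0.1 0.8] M [-0.02  0.02 -0.  ] op 0.0469
0.13216130542828397 ang 137.3054129645571 Ftool [-0.82128934  0.1854784   0.08975278]
(0.607, -0.111) (np.int64(315), np.int64(232)) [0.1639 0.166  0.1665 0.1635 0.1655 0.165  0.1641 0.1643 0.1669]
(0.597, -0.1135) (np.int64(312), np.int64(229)) [0.1631 0.1634 0.1617 0.0999 0.1656 0.1653 0.0983 0.1616 0.1647]
(0.617, -0.1085) (np.int64(318), np.int64(235)) [0.1662 0.1651 0.164  0.1634 0.1653 0.1647 0.1625 0.1638 0.1631]
```

View pics/s5.png

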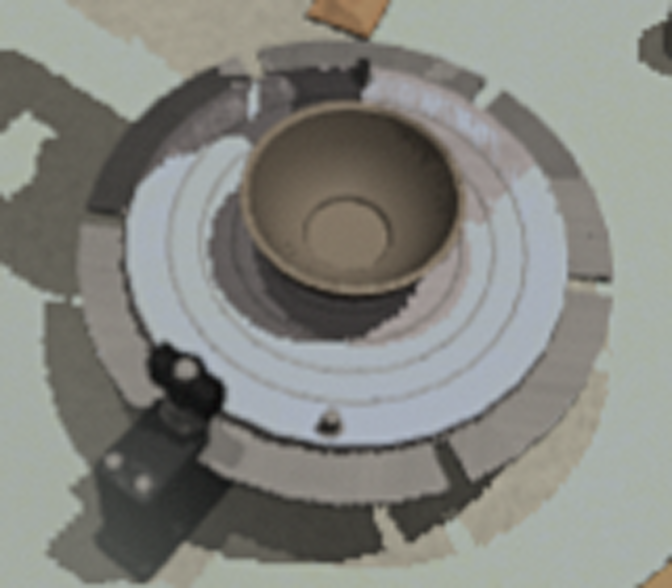

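View pics/s6.png

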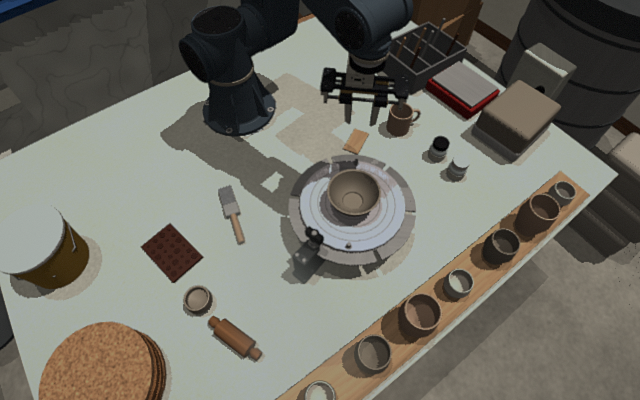

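The knob is down and the table is undisturbed. I'll cross-check its height with the side camera.

```bash
python3 - <<'E'
from h import *
c=eyes.calibration("side"); d0=np.load("side0d.npy")
D=[eyes.read_camera("side")[1] for _ in range(3)]; p,_=eyes.read_camera("side")
K=np.array([[c['fx'],0,c['cx']],[0,c['fy'],c['cy']],[0,0,1]])
def H(d):
    uv=np.array([[[u,v]] for v in range(160,185) for u in range(288,308)],float); n=cv2.undistortPoints(uv,K,np.array(c['dist']))[:,0]
    z=d[160:185,288:308].reshape(-1).astype(float)
    P=RR(c['orientation']).apply(np.c_[n*z[:,None],z])+c['position']
    m=(np.hypot(P[:,0]-.607,P[:,1]+.111)<.03)&(P[:,2]>.14)
    h=np.sort(P[m,2])[::-1]; return len(h),h[:12].round(4),np.median(h[:12]).round(4)
print("start",H(d0))
for d in D: print(H(d))
E
```

```text
start (91, array([0.1777, 0.1771, 0.177 , 0.177 , 0.1769, 0.1765, 0.1757, 0.1757,
       0.1756, 0.1752, 0.1751, 0.175 ]), np.float64(0.1761))
(108, array([0.1669, 0.1667, 0.1666, 0.1663, 0.1658, 0.1651, 0.1646, 0.1642,
       0.1639, 0.1638, 0.1638, 0.1637]), np.float64(0.1648))
(100, array([0.1663, 0.1659, 0.1658, 0.1653, 0.1653, 0.165 , 0.1644, 0.1643,
       0.1643, 0.1643, 0.1642, 0.1641]), np.float64(0.1647))
(104, array([0.1687, 0.1664, 0.1662, 0.1661, 0.1652, 0.1648, 0.1648, 0.1644,
       0.1643, 0.1642, 0.164 , 0.1635]), np.float64(0.1648))
```

The knob is 11.3 mm below its parked height, and fully down should be 11 mm below, so the pin is fully in the notch. I'll hand the job in.

```bash
python3 -c "
from h import *
show(); print(env.sign_off())"
```

```text
t 14.4 pos [0.4687 0.1242 0.2566] yaw 46.7 j [ 0.169  0.19   1.768 -0.011  1.18  -0.643] F [-0.5 -0.8  1. ] M [-0.06  0.04  0.  ] op 0.0462
the job is handed in; nothing more can be done
None
```

The banding wheel is locked: the index pin is down in a notch of the index plate, and the job was handed in at 14.4 s.

**What I did**
- **Knob:** I pulled it up to its stop, turned it about 60° clockwise to the working slot, and lowered it until the index pin rode on the plate.
- **Wheel:** I gripped one bat pin lightly (10 N) and turned the wheel head about 22° counter-clockwise. The push along the jaws read 5–7 N on the way. I stopped when that drag suddenly vanished, then opened the fingers and lifted clear.

**Last checks**
- **Knob height:** after release, the side camera put the knob 11.3 mm below its parked height, against 11 mm expected for fully down. The scene camera's depth readings gave a knob top of about 164–165 mm. That is 1–2 mm above the nominal 163 mm, about what the scatter and offset in those readings explain.
- **Force:** the tool read close to zero after release. The highest reading at the wheel was about 9–10 N, with no hard stop felt. Forces were read only at the end of each move call.
- **Surroundings:** the last scene picture shows the bowl in the middle of the wheel and everything else on the table where it was.

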